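Put the flat cartons back in the right lanes of a wire rack

TASK

The slim carton has been left sticking out of the widest lane of the wire rack: draw it out and slide it into the lane that fits its thickness snugly, and slide the thick carton standing on the counter into the widest lane, where it belongs. Push both fully home against the back of the rack, standing upright, and leave the middle carton and the things around on the counter where they are.

Things in the scene. Friction and masses are not known exactly. Their poses are not given: they have to be found in the camera images.
- rack: Fixed wire rack (6 mm steel rod), 290 mm wide (y), 116 deep (x), 103 high. Origin on the counter, middle of the mouth line; x points from mouth to back, z up. Rods cross over all lanes at height 97 to 103 mm, 55 mm behind the mouth line and at the back: cartons go in only from the mouth. Back stop: rods at heights 20 and 60 mm, face at x = 110 mm. No floor: cartons slide on the counter (z = 0).
- lane_slim: Narrowest of the rack's three fixed lanes, 27 mm clear (for the 24 mm carton), between two bent-wire hairpins 71 mm high whose round noses guide a carton in. Origin on the counter, middle of the lane's mouth (noses reach 3 mm further out); x points into the lane, back stop at x = 110 mm, y across. Lanes stand at 90 mm spacing, in any order.
- lane_mid: The lane of clear width 41 mm, same build, origin and axes as lane_slim. It already holds the middle carton, fully home.
- lane_wide: The widest lane, clear width 55 mm (for the 52 mm carton), same build, origin and axes as lane_slim. At the start the slim carton is in it, loose and a little askew.
- carton_slim: Flat rigid carton standing on its long narrow edge: 120 mm long (x), 24 thick (y), 90 high (z), 0.1 to 0.2 kg; all three cartons have the same print. Origin at the centre of its underside. Starts in the widest lane, sticking 50 to 75 mm out of the mouth. Fully home in a lane, a carton's centre is at x = 50 mm in the lane's frame and 10 mm of it stands out of the mouth.
- carton_mid: Same carton but 38 mm thick; fully home in lane_mid, to be left there. Origin at the centre of its underside.
- carton_thick: Same carton but 52 mm thick (120 mm long along x, 90 mm high), 0.2 to 0.4 kg, standing on its long narrow edge on the open counter to the left or right in front of the rack. Origin at the centre of its underside.
- biscuit_tin: Round tin, 90 mm across, 85 mm high, on the open counter on the side opposite the thick carton. Bystander. Origin at the centre of its underside.
- honey_jar: Amber jar with a brass lid, 72 mm across, 100 mm high, beside the rack on the left. Bystander. Origin at the centre of its underside.
- bean_can: Food can, 74 mm across, 110 mm high, beside the rack on the right. Bystander. Origin at the centre of its underside.
- sardine_tin: Flat tin, 75 x 105 x 24 mm, near the robot on the left. Bystander. Origin at the centre of its underside.
- calculator: Desk calculator, 130 x 85 x 20 mm, near the robot on the right. Bystander. Origin at the centre of its underside.
- soda_bottle: Green bottle, 64 mm across, 210 mm high, by the rack's back left corner. Bystander. Origin at the centre of its underside.
- tomato_can: Small can, 68 mm across, 70 mm high, by the rack's back right corner. Bystander. Origin at the centre of its underside.
There are look-alikes about, which are no part of the job. Leave any purple or turquoise look-alike of the carton_thick alone. What is shaped like the lane_wide but green is not meant.

How it is judged:
By the outcome, as a careful person would: the job done as asked, in the order asked, and still so for the second after the job is handed in, with the robot touching nothing.
It also fails if it takes over 72 s, if anything falls off the work surface, if the arm or the gripper's body presses on something with over 40 N, if the wrist force passes 120 N, or if a joint passes its speed limit or range.

ROBOT

A 6-joint arm with a two-finger parallel gripper is mounted at the origin on the work surface. World frame = base frame: x ahead of the robot, y to its left, z up, the work surface at z = 0. Lengths are in m, angles in rad, forces in N, time in s.
With the tool pointing down it reaches from about 0.275 to 0.875 m from the base axis. Payload 12.5 kg.
Tool frame: the origin (TCP) lies at the very end of the fingers, on their centre line; the grasp point (between the pads) lies 19 mm behind it; x points along the fingers, y is the direction in which the jaws open and shut, and the axes are right-handed (so a half turn about x gives the same grasp; the last joint's range is limited). The gripper opens to 85 mm and grips with 20 to 120 N. Pads are 22 mm wide; open, the fingers measure 114 mm over their backs; the gripper's body (76 mm by 85 mm) begins 54 mm behind the grasp point. The pads swing forward as they close: fully open they stand 13 mm farther back than shut.
Start: joints at [1.234, 0.351, 1.652, -0, 1.139, -0.085], TCP at [0.137, 0.533, 0.231] pointing down, gripper open.
Joint ranges: [-2.75, 2.75], [-0.79, 2.1], [0.01, 2.65], [-1.57, 4.71], [0.07, 3.14], [-2.87, 2.87]. Speed limits (rad/s): [2.22, 2.22, 2.79, 3.14, 3.14, 3.14].

INTERFACE

Orientations are given as a 3x3 rotation matrix whose columns are the frame's x, y, z axes.
In Python, from bench import manip gives the robot as it stands. Calls block until the motion is done:
- manip.move_ptp(position, orientation): joint-space move of the TCP to a pose.
- manip.move_l(position, attitude=None, max_speed=0.15): straight line of the TCP; attitude=None keeps the orientation; max_speed is the mean speed in m/s.
- manip.move_j(angles): joint-space move.
- manip.set_gripper(opening, effort=None): opening from 0.0 (shut) to 1.0 (fully open); effort is the grip in N (None keeps the last); returns when the fingers have stopped.
- manip.dwell(seconds).
- manip.inverse_kinematics(position, orientation): joint angles nearest the present ones, or None.
- manip.grab_frame(name): name is "scene" or "top" or "wrist"; returns (picture, depth): 400x640x3 uint8, red, green, blue; 400x640 float32, m along the optical axis (not along the pixel's ray), 0 where there is no reading.
- manip.get_calibration(name): a dict with "camera_matrix" (3x3 intrinsics, pixels), "R" (3x3) and "t" (3): a world point X has camera coordinates R X + t. Camera axes: x right, y down, z forward; pixel columns grow to the right and rows downward; lengths in m; the calibration is good to about 2 mm. A picture is of the moment at which its call begins: read the wrist's pose just before it. get_calibration takes no time and is no camera call; for the wrist camera it gives the pose at the moment of the call.
A pose or a line that the arm cannot do raises manip.Unreachable and nothing moves.
- manip.sign_off(): hands the job in, once; it reports no verdict.
Trained networks look in the newest picture that a camera, given by its name, has taken for a name from the list of things; names that differ only in an ending like _2 or _b are one class to them, and where a whole thing is asked for, a point or a joint stands for the part that bears it (a point fixed in the world has none). Each returns a list of dicts, best first, with "confidence" (0 to 1); they miss things now and then, are a little off and sometimes report something else, mostly with a low value. They report only what shows in the picture. A call takes as long as a camera call. They do not tell look-alikes from the thing itself.
- manip.look_for(camera, name): "at" ([x, y, z] in m, in world coordinates, good to about 4 mm: the middle of the surface that is visible of it).
Readings, each from a call of its own:
- manip.current_time(): time.
- manip.current_qpos(): joint angles.
- manip.current_joint_vel(): joint speeds.
- manip.current_joint_torque(): joint torques, N m.
- manip.current_ee_pos(): TCP position.
- manip.current_tcp_rot(): TCP orientation.
- manip.current_force(): force on the tool from outside, world axes, zero at the start.
- manip.current_ft_torque(): the same for the moment, N m.
- manip.current_grip_width(): opening from 0.0 (shut) to 1.0 (fully open).
Only numpy, scipy, OpenCV 4.12 (cv2) and the standard library are available. Lean on these libraries where they do the work, as an engineer would, in place of code of your own. Each camera call takes 0.05 s, during which the arm holds its last target. There are 200 camera calls.

## Working session

There is one attempt and no reset: what is moved stays moved. The work goes in short steps, each a Python script; the robot and the scene stay as the last script left them, time stands still between calls to the robot, and variables do not carry over. Pictures are saved under pics/ and viewed, about 8 in all and at most 12, crops included, and the job is handed in when it is done.

```bash
mkdir -p pics; ls
python3 - <<'E'
from bench import manip
import cv2,numpy as np
for c in ["top","scene"]:
    p,d=manip.grab_frame(c); cv2.imwrite(f"pics/{c}0.png",p[:,:,::-1]); np.save(f"pics/{c}0.npy",d)
    k=manip.get_calibration(c); print(c,k)
    for n in ["rack","lane_slim","lane_mid","lane_wide","carton_slim","carton_mid","carton_thick","biscuit_tin"]:
        print(n,[(np.round(r["at"],3).tolist(),round(r["confidence"],2)) for r in manip.look_for(c,n)])
print(manip.current_time())
E
```

```text
pics
top {'camera_matrix': array([[435.85934799,   0.        , 315.26303396],
       [  0.        , 435.85934799, 207.18426431],
       [  0.        ,   0.        ,   1.        ]]), 'R': array([[ 0.04085629, -0.99915236,  0.0050322 ],
       [-0.97622186, -0.04099071, -0.21286296],
       [ 0.2128888 ,  0.00378424, -0.97706911]]), 't': array([-0.03931218,  0.51236397,  1.03999628])}
rack [([0.701, 0.072, 0.106], 0.58)]
lane_slim [([0.651, 0.167, 0.065], 0.91)]
lane_mid [([0.63, -0.006, 0.071], 0.84)]
lane_wide [([0.644, 0.091, 0.07], 0.78), ([0.35, 0.013, 0.071], 0.65)]
carton_slim [([0.59, 0.071, 0.09], 0.69), ([0.627, -0.026, 0.089], 0.6)]
carton_mid [([0.626, -0.026, 0.09], 0.91), ([0.622, -0.356, 0.109], 0.4)]
carton_thick [([0.301, -0.428, 0.09], 0.96), ([0.516, -0.197, 0.091], 0.87), ([0.48, -0.363, 0.091], 0.84)]
biscuit_tin [([0.47, 0.332, 0.083], 0.6)]
scene {'camera_matrix': array([[362.10351655,   0.        , 313.79131603],
       [  0.        , 362.10351655, 194.54340477],
       [  0.        ,   0.        ,   1.        ]]), 'R': array([[-0.83199375,  0.55478366,  0.00122115],
       [ 0.36899976,  0.55501973, -0.74551477],
       [-0.41427718, -0.61981302, -0.66648799]]), 't': array([ 0.46299155, -0.15965405,  1.29137103])}
rack [([0.703, 0.1, 0.089], 0.88)]
lane_slim [([0.658, 0.137, 0.067], 0.75)]
lane_mid [([0.661, 0.005, 0.07], 0.68)]
lane_wide [([0.659, 0.093, 0.071], 0.95), ([0.346, 0.016, 0.053], 0.66), ([0.705, 0.099, 0.09], 0.65)]
carton_slim [([0.598, 0.085, 0.074], 0.83)]
carton_mid [([0.651, -0.009, 0.088], 0.89)]
carton_thick [([0.324, -0.4, 0.074], 0.73), ([0.498, -0.349, 0.07], 0.68), ([0.529, -0.181, 0.064], 0.67)]
biscuit_tin [([0.5, 0.354, 0.076], 0.66)]
0.9
```

View pics/top0.png

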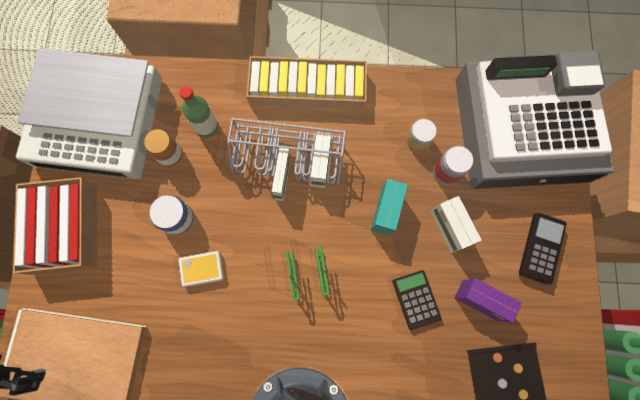

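View pics/scene0.png

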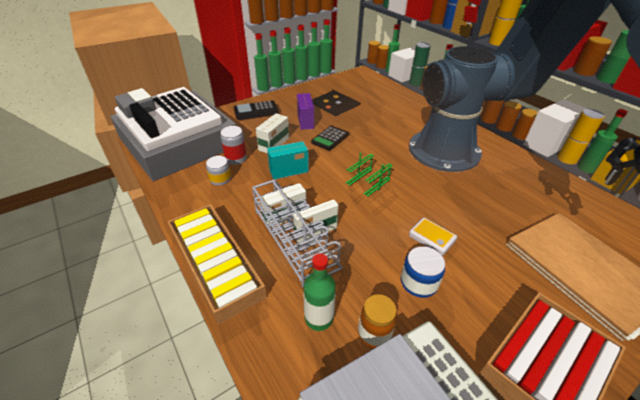

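The top view shows the rack at px (285,150), the slim carton sticking out at (280,175), the mid carton at (320,160) and the white thick carton at (457,223). The turquoise (390,207) and purple (488,300) boxes and the green hairpins (305,275) are decoys. The scene view agrees, and the lane order from left (+y) is slim, wide, mid. Next comes a closer look with the wrist camera.

```bash
cat > h.py <<'E'
from bench import manip
import cv2,numpy as np
def rot(psi):
    c,s=np.cos(psi),np.sin(psi)
    return np.array([[0,-s,c],[0,c,s],[-1,0,0]],float)
def cloud(d,k):
    K,R,t=k["camera_matrix"],k["R"],k["t"]
    v,u=np.mgrid[:d.shape[0],:d.shape[1]]
    X=np.stack([(u-K[0,2])/K[0,0]*d,(v-K[1,2])/K[1,1]*d,d],-1)
    W=(X-t)@R
    W[d<=0]=np.nan
    return W
def snap(c,name):
    k=manip.get_calibration(c); p,d=manip.grab_frame(c)
    cv2.imwrite(f"pics/{name}.png",p[:,:,::-1]); np.savez(f"pics/{name}.npz",p=p,d=d,W=cloud(d,k),K=k["camera_matrix"],R=k["R"],t=k["t"])
    return p,d,cloud(d,k)
def rects(W,p,zlo,zhi,box,sat=90):
    hsv=cv2.cvtColor(p,cv2.COLOR_RGB2HSV)
    x0,x1,y0,y1=box
    with np.errstate(invalid='ignore'):
        m=(W[...,2]>zlo)&(W[...,2]<zhi)&(W[...,0]>x0)&(W[...,0]<x1)&(W[...,1]>y0)&(W[...,1]<y1)&(hsv[...,1]<sat)
    n,lab,st,_=cv2.connectedComponentsWithStats(m.astype(np.uint8))
    out=[]
    for i in range(1,n):
        if st[i,4]<60: continue
        P=W[lab==i]
        (cx,cy),(w,h),a=cv2.minAreaRect((P[:,:2]*1000).astype(np.float32))
        if w<h: w,h,a=h,w,a+90
        a=(a+90)%180-90
        out.append((round(cx),round(cy),round(w),round(h),round(a,1),round(P[:,2].mean()*1000),st[i,4]))
    return out
E
python3 - <<'E'
from h import *
k=manip.get_calibration("top"); d=np.load("pics/top0.npy"); p=cv2.imread("pics/top0.png")[:,:,::-1].copy()
print(rects(cloud(d,k),p,.08,.096,(.3,.85,-.45,.3)))
for n in ["honey_jar","bean_can"]: print(n,[np.round(r["at"],3) for r in manip.look_for("top",n)])
print(np.round(manip.current_tcp_rot(),2))
for ps in (0,.1,-.1): print(manip.inverse_kinematics([.56,.08,.36],rot(ps)))
manip.move_ptp([.56,.08,.36],rot(0))
p,d,W=snap("wrist","w1")
print(np.round(manip.current_qpos(),2),rects(W,p,.08,.096,(.3,.85,-.45,.3)),manip.current_time())
for n in ["rack","lane_slim","lane_mid","lane_wide","carton_slim","carton_mid"]:
    print(n,[(np.round(r["at"],3).tolist(),round(r["confidence"],2)) for r in manip.look_for("wrist",n)])
E
```

```text
[(722, -426, 260, 27, 6.5, 92, np.int32(879)), (719, 272, 57, 18, -46.9, 88, np.int32(73)), (676, -29, 47, 38, -4.3, 90, np.int32(263)), (596, 73, 115, 25, -6.5, 90, np.int32(453)), (613, -24, 67, 38, -4.5, 90, np.int32(407)), (621, -348, 70, 28, 43.5, 88, np.int32(78)), (485, -370, 119, 54, 25.9, 90, np.int32(1089))]
honey_jar [array([0.644, 0.374, 0.089]), array([0.702, 0.072, 0.104])]
bean_can [array([ 0.295, -0.277,  0.017])]
[[ 0.    0.25  0.97]
 [-0.    0.97 -0.25]
 [-1.   -0.    0.  ]]
[ 5.96030360e-02  2.82875923e-01  1.42871358e+00 -4.44089210e-16
  1.43000315e+00 -1.51119329e+00]
[ 5.96030360e-02  2.82875923e-01  1.42871358e+00 -4.44089210e-16
  1.43000315e+00 -1.61119329e+00]
[ 5.96030360e-02  2.82875923e-01  1.42871358e+00 -4.44089210e-16
  1.43000315e+00 -1.41119329e+00]
[ 0.06  0.28  1.43  0.    1.43 -1.51] [(501, -363, 89, 56, 25.1, 89, np.int32(1755)), (599, 73, 116, 25, -5.9, 91, np.int32(1201)), (616, -24, 70, 38, -4.9, 90, np.int32(1134)), (631, -346, 73, 35, 20.9, 88, np.int32(478)), (678, -29, 46, 38, -5.4, 90, np.int32(654)), (755, -423, 192, 28, 5.6, 91, np.int32(2023)), (714, 275, 48, 12, -60.2, 88, np.int32(173))] 3.3083
rack [([0.698, 0.068, 0.103], 0.96), ([0.494, -0.346, 0.061], 0.31)]
lane_slim [([0.656, 0.168, 0.068], 0.77)]
lane_mid [([0.642, -0.009, 0.072], 0.8), ([0.655, 0.168, 0.064], 0.62)]
lane_wide [([0.646, 0.038, 0.074], 0.9)]
carton_slim [([0.588, 0.072, 0.091], 0.66)]
carton_mid [([0.623, -0.019, 0.09], 0.61)]
```

View pics/w1.png

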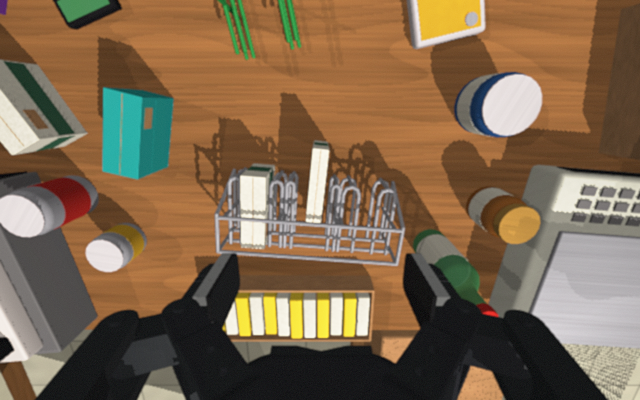

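The wrist view shows the rack at px (310,225), the slim carton at (318,180) sticking out toward the robot, the mid carton at (255,205), and the free slim lane on the right around (365,200). Next I fit the rack frame from rod depth points.

```bash
cat > fit.py <<'E'
from h import *
def fit(name,psi0=np.radians(-5.3)):
    z=np.load(f"pics/{name}.npz"); W=z["W"].reshape(-1,3); W=W[np.isfinite(W).all(1)]
    hsv=cv2.cvtColor(z["p"],cv2.COLOR_RGB2HSV)
    # mouth guess from mid carton: front end
    W=W[(W[:,0]>.55)&(W[:,0]<.75)&(W[:,1]>-.12)&(W[:,1]<.26)]
    def tr(P,psi): 
        c,s=np.cos(psi),np.sin(psi); return np.c_[P[:,0]*c+P[:,1]*s,-P[:,0]*s+P[:,1]*c,P[:,2]]
    T=W[(W[:,2]>.0965)&(W[:,2]<.110)]
    # yaw: sharpness of x-histogram of cross rods
    best=max(np.radians(np.arange(-9,-1,.1)),key=lambda a:(np.histogram(tr(T,a)[:,0],np.arange(.5,.8,.002))[0].astype(float)**2).sum())
    print(name,"yaw",np.degrees(best),len(T))
    P=tr(T,best); hx,e=np.histogram(P[:,0],np.arange(.55,.75,.003)); print("top rods x:",[(round(a,3),n) for a,n in zip(e,hx) if n>25])
    print("top y range",np.percentile(P[:,1],[.5,2,98,99.5]).round(4))
    Q=W[(W[:,2]>.045)&(W[:,2]<.078)]; Q=tr(Q,best)
    x55=np.median(P[:,0])
    for lo,hi in ((-.06,-.02),):
        hy,e=np.histogram(Q[:,1],np.arange(-.06,.32,.003)); print("hairpin y:",[(round(a*1e3),int(n)) for a,n in zip(e,hy) if n>12])
    return best
import sys
if __name__=="__main__":
    for n in sys.argv[1:]: fit(n)
E
python3 - <<'E'
from h import *
from fit import fit
fit("w1")
# move above lanes for a closer look
print(manip.get_calibration("wrist")["t"], -manip.get_calibration("wrist")["R"].T@manip.get_calibration("wrist")["t"])
manip.move_ptp([.53,.08,.25],rot(np.radians(-5.3)))
k=manip.get_calibration("wrist");print(-k["R"].T@k["t"])
snap("wrist","w2"); fit("w2"); print(manip.current_time())
E
```

```text
w1 yaw -4.500000000000016 1737
top rods x: [(np.float64(0.643), np.int64(347)), (np.float64(0.646), np.int64(345)), (np.float64(0.649), np.int64(84)), (np.float64(0.7), np.int64(186)), (np.float64(0.703), np.int64(386)), (np.float64(0.706), np.int64(124))]
top y range [-0.0304 -0.029   0.2568  0.2579]
hairpin y: [(-30, 38), (-27, 43), (-21, 67), (-18, 148), (-15, 47), (-12, 17), (-9, 27), (-6, 16), (-3, 73), (18, 13), (42, 164), (45, 102), (48, 107), (51, 14), (54, 21), (57, 23), (60, 25), (63, 104), (66, 97), (69, 80), (72, 122), (75, 37), (78, 42), (81, 114), (84, 95), (141, 110), (144, 109), (147, 32), (150, 47), (153, 113), (156, 69), (159, 102), (162, 94), (165, 22), (168, 14), (171, 19), (174, 20), (177, 17), (180, 17), (183, 88), (186, 106), (189, 32), (216, 79), (219, 113), (222, 36), (225, 14), (228, 21), (231, 25), (234, 15), (237, 14), (240, 69), (243, 126), (246, 46), (252, 47), (255, 36), (312, 42), (315, 17)]
[-0.07923537 -0.61345921  0.32637614] [0.47893452 0.07901447 0.50349804]
[0.44997584 0.0863405  0.39470473]
w2 yaw -4.500000000000016 1850
top rods x: [(np.float64
[... 302 characters left out ...]
, (-15, 36), (-12, 17), (-9, 35), (-6, 25), (6, 21), (9, 28), (12, 23), (15, 25), (18, 24), (21, 25), (24, 26), (27, 26), (30, 22), (33, 23), (36, 25), (39, 23), (42, 285), (45, 145), (48, 171), (51, 23), (54, 40), (57, 43), (60, 42), (63, 134), (66, 143), (69, 104), (72, 180), (75, 66), (78, 58), (81, 171), (84, 144), (138, 14), (141, 171), (144, 158), (147, 54), (150, 94), (153, 155), (156, 105), (159, 147), (162, 130), (165, 24), (168, 24), (171, 41), (174, 41), (177, 24), (180, 22), (183, 137), (186, 153), (189, 41), (192, 13), (216, 134), (219, 164), (222, 49), (225, 20), (228, 43), (231, 38), (234, 21), (237, 16), (240, 40), (243, 55), (246, 21), (252, 46), (255, 40), (315, 16)]
4.1917
```

View pics/w2.png

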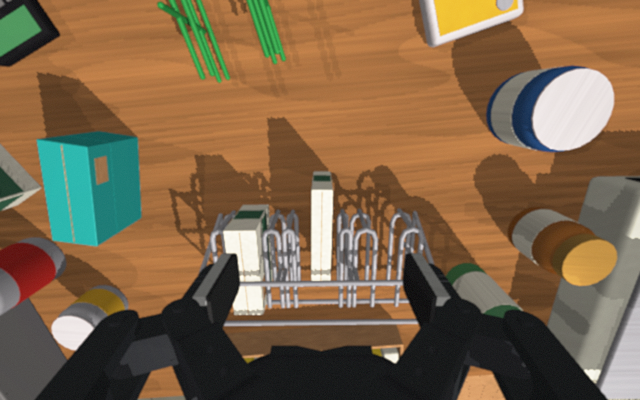

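The fits agree. Rack yaw is −4.5° and the rotated-frame centre y is 0.1138; hairpin edges put the wide lane at 0.114 and the slim lane at 0.2035, and the mouth is at x_r = 0.591. Now I grasp the slim carton and draw it out.

```bash
cat >> h.py <<'E'
PSI=np.radians(-4.5); XM=.591; LY=dict(slim=.2035,wide=.1137,mid=.0238)
def w2r(x,y):
    c,s=np.cos(PSI),np.sin(PSI); return x*c+y*s,-x*s+y*c
def r2w(x,y):   # rotated frame -> world
    c,s=np.cos(PSI),np.sin(PSI); return x*c-y*s,x*s+y*c
def lane(n,x,y=0,z=0): return [*r2w(XM+x,LY[n]+y),z]
E
python3 - <<'E'
from h import *
z=np.load("pics/w2.npz"); r=rects(z["W"],z["p"],.08,.096,(.5,.7,-.1,.3)); print(r)
r=[q for q in r if abs(q[3]-25)<5 and q[1]>40][0]
psi=np.radians(r[4]); u=np.array([np.cos(psi),np.sin(psi)])
front=np.array(r[:2])/1e3-u*r[2]/2e3
print("front in lane_wide",np.array(w2r(*front))-[XM,LY["wide"]])
g=front+u*.016
manip.set_gripper(.7,50)
manip.move_ptp([*g,.15],rot(psi)); manip.move_l([*g,.045],max_speed=.12)
manip.set_gripper(0.0,50); print("width",manip.current_grip_width())
b=manip.current_ee_pos()
off=np.array(r2w(-.09,0))
# draw out along the lane, squaring up to the rack once clear
manip.move_l([b[0]+off[0],b[1]+off[1],.046],max_speed=.1)
print(manip.current_force(),manip.current_grip_width(),w2r(*manip.current_ee_pos()[:2]),manip.current_time())
p,d,W=snap("top","t1"); print(rects(W,p,.08,.096,(.4,.7,-.1,.3)))
p,d,W=snap("wrist","w3"); print(rects(W,p,.08,.096,(.4,.7,-.1,.3)))
E
```

```text
[(599, 73, 118, 24, -5.8, 91, np.int32(1899)), (618, -25, 75, 38, -4.7, 90, np.int32(1523)), (656, 107, 13, 4, -88.0, 88, np.int32(73)), (649, 18, 13, 3, 84.3, 88, np.int32(74)), (679, -29, 42, 38, -6.2, 90, np.int32(768))]
front in lane_wide [-0.05855885  0.00741052]
width 0.2711980839807124
[ 0.75284497 -1.05721364 -1.43235756] 0.2719453450308033 (np.float64(0.4590553485571427), np.float64(0.12081241929412122)) 7.55
[(676, -29, 47, 39, -3.4, 90, np.int32(262)), (614, -24, 68, 38, -4.4, 90, np.int32(402))]
[(462, 82, 52, 50, 42.7, 90, np.int32(6509)), (452, 47, 10, 2, 85.7, 94, np.int32(76)), (459, 122, 8, 2, 88.6, 94, np.int32(66))]
```

View pics/w3.png

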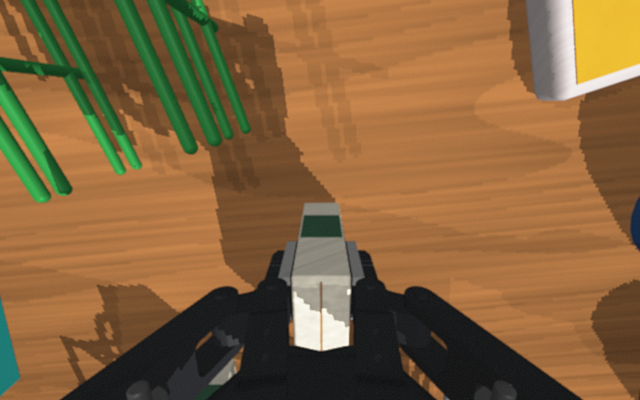

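The slim carton is held at mid-jaw (px 320,300). Grip width is 23 mm, which matches, and its back end is about 28 mm clear of the mouth. Now I shift it to the slim lane and insert it while watching force.

Run:
```python
from h import *
z=.046
manip.move_l(lane("slim",-.132,0,z),rot(PSI),max_speed=.12)
f0=manip.current_force()
c,s=np.cos(PSI),np.sin(PSI)
for x in (-.115,-.105,-.095,-.08,-.06,-.04,-.021):
    manip.move_l(lane("slim",x,0,z),max_speed=.08)
    f=manip.current_force()-f0; fr=w2r(f[0],f[1]); print(x,"f rack",np.round(fr,1),round(f[2],1),"tq",np.round(manip.current_ft_torque(),2),round(manip.current_grip_width(),3))
    if np.hypot(*fr)>25: break
print(manip.current_time())
snap("scene","s1"); z=cv2.imread("pics/s1.png")[150:300,220:380]; cv2.imwrite("pics/s1c.png",cv2.resize(z,None,fx=4,fy=4,interpolation=cv2.INTER_CUBIC))
```

```text
-0.115 f rack [-0.4 -0.4] -0.5 tq [-0.02  0.01  0.02] 0.279
-0.105 f rack [ 0.3 -0.8] 0.3 tq [-0.02  0.09 -0.04] 0.276
-0.095 f rack [ 0.3 -0.3] 1.2 tq [-0.05  0.08 -0.01] 0.28
-0.08 f rack [-0.3 -1.5] 0.2 tq [0.06 0.07 0.03] 0.275
-0.06 f rack [-0.7  0.4] 0.2 tq [-0.02  0.01  0.02] 0.273
-0.04 f rack [-0.6 -0.8] 0.2 tq [-0.06  0.04 -0.02] 0.278
-0.021 f rack [-0.1 -0.5] 0.6 tq [ 0.06 -0.05  0.02] 0.277
10.9417
```

View pics/s1c.png

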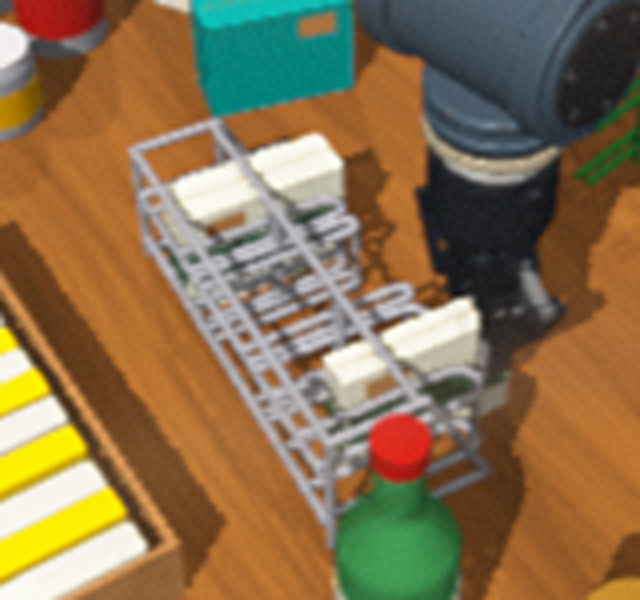

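It went in with no side force. The crop shows the slim carton's top at (400,350), between the leftmost lane's hairpins. Next: release, back off, close the fingers and push home.

```bash
cat >> h.py <<'E'
def push(n,x0,xmax,z,fstop=12,step=.003):
    f0=manip.current_force(); x=x0; log=[]
    while x<xmax:
        x+=step; manip.move_l(lane(n,x,0,z),max_speed=.05)
        f=manip.current_force()-f0; fx=w2r(f[0],f[1])[0]; log.append((round(x,3),round(fx,1)))
        if fx<-fstop: break
    print(log)
E
python3 - <<'E'
from h import *
z=.046
manip.set_gripper(.48)
manip.move_l(lane("slim",-.075,0,z),max_speed=.15)
manip.set_gripper(0,30)
manip.move_l(lane("slim",-.055,0,.032),max_speed=.12)
push("slim",-.052,-.012,.032)
print(manip.current_time())
manip.move_l(lane("slim",-.06,0,.032),max_speed=.15)
manip.set_gripper(.95)
manip.move_l(lane("slim",-.08,0,.2),max_speed=.25)
manip.move_ptp([.47,-.25,.32],rot(np.radians(25)))
p,d,W=snap("wrist","w4"); print(rects(W,p,.08,.096,(.3,.8,-.45,.3)))
p,d,W=snap("top","t2"); print(rects(W,p,.08,.096,(.3,.8,-.45,.3)))
print(manip.current_time())
E
```

```text
[(-0.049, np.float64(-0.8)), (-0.046, np.float64(-1.6)), (-0.043, np.float64(-0.8)), (-0.04, np.float64(-0.2)), (-0.037, np.float64(-0.9)), (-0.034, np.float64(-1.6)), (-0.031, np.float64(-0.3)), (-0.028, np.float64(-0.5)), (-0.025, np.float64(-0.3)), (-0.022, np.float64(-5.5)), (-0.019, np.float64(-17.5))]
15.4
[(486, -370, 120, 53, 26.2, 91, np.int32(4005)), (696, -430, 208, 27, 5.8, 93, np.int32(2039)), (617, -358, 72, 31, 71.4, 88, np.int32(292)), (634, -27, 46, 39, -4.9, 90, np.int32(415)), (679, -30, 44, 40, -3.6, 90, np.int32(570)), (694, 148, 43, 27, -5.5, 90, np.int32(365))]
[(719, 272, 57, 18, -47.2, 89, np.int32(65)), (691, 148, 48, 24, -3.7, 90, np.int32(180)), (677, -29, 47, 39, -4.3, 90, np.int32(266)), (628, 153, 67, 24, -4.7, 90, np.int32(264)), (613, -24, 67, 38, -4.4, 90, np.int32(404))]
19.0917
```

View pics/w4.png

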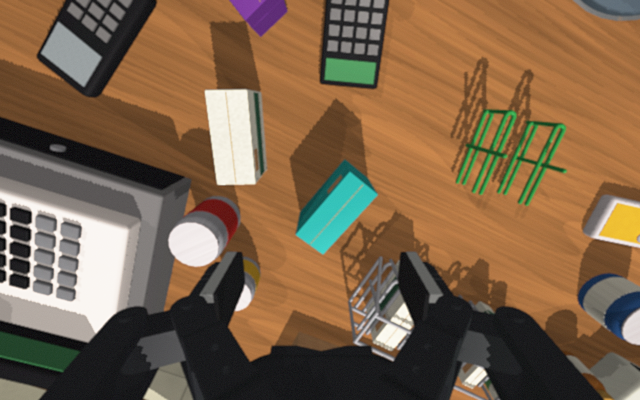

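The slim carton is home: its front is at x_r 0.581, equal to mouth −10 mm, and force rose at the expected depth. In w4 the thick carton is at px (235,135), pose (486,−370), yaw 26°. The turquoise box (335,205) lies in between, so I'll carry over it.

Run:
```python
from h import *
psi=np.radians(26.2); u=np.array([np.cos(psi),np.sin(psi)]); g=np.array([.486,-.370])-u*.036
manip.move_ptp([*g,.16],rot(psi)); manip.move_l([*g,.040],max_speed=.12)
manip.set_gripper(0,100); print("width",manip.current_grip_width()*85)
f0=manip.current_force()
manip.move_l([*g,.165],max_speed=.12)
print("lift f",manip.current_force()-f0, manip.current_grip_width()*85)
manip.move_l(lane("wide",-.137,0,.165),rot(PSI),max_speed=.2)
f0=manip.current_force()
manip.move_l(lane("wide",-.137,0,.060),max_speed=.12)
for z in (.050,.046,.043,.041):
    manip.move_l(lane("wide",-.137,0,z),max_speed=.05); fz=(manip.current_force()-f0)[2]; print(z,round(fz,1))
    if fz>4: break
print(manip.current_time(),manip.current_grip_width()*85)
p,_,_=snap("scene","s2"); q=p[120:300,230:450,::-1]; cv2.imwrite("pics/s2c.png",cv2.resize(q,None,fx=3.3,fy=3.3,interpolation=cv2.INTER_CUBIC))
```

```text
width 50.659765673603516
lift f [ 0.28832294  0.74813159 -7.6760875 ] 50.824251275635866
0.05 -1.0
0.046 -0.4
0.043 -0.3
0.041 -0.5
27.2583 51.000296789201144
```

View pics/s2c.png

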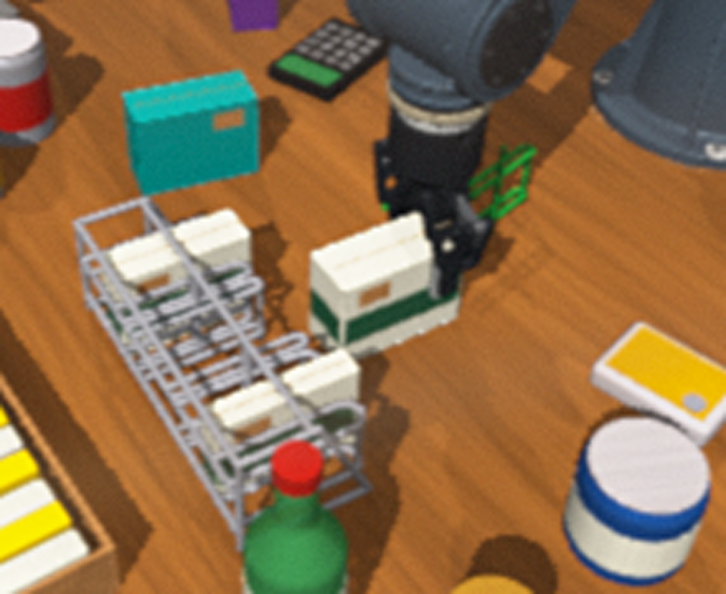

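The carton is level, held just above the counter in front of the wide lane (px 385,285), and the slim carton is home at (290,390). Inserting now.

Run:
```python
from h import *
z=.041; f0=manip.current_force(); ok=True
for x in (-.12,-.11,-.102,-.097,-.092,-.087,-.08,-.06,-.04,-.022):
    manip.move_l(lane("wide",x,0,z),max_speed=.06)
    f=manip.current_force()-f0; fr=w2r(f[0],f[1]); print(x,"f",np.round(fr,1),round(f[2],1),"tq",np.round(manip.current_ft_torque(),2),round(manip.current_grip_width()*85,1))
    if np.hypot(*fr)>25: ok=False; break
print(ok,manip.current_time())
if ok:
    manip.set_gripper(.8)
    manip.move_l(lane("wide",-.095,0,z),max_speed=.15)
    manip.set_gripper(0,30)
    manip.move_l(lane("wide",-.067,0,.032),max_speed=.12)
    push("wide",-.064,-.012,.032)
    manip.move_l(lane("wide",-.06,0,.032),max_speed=.15)
    manip.move_l(lane("wide",-.15,0,.25),max_speed=.25)
    manip.move_ptp([.43,.08,.33],rot(PSI))
    p,d,W=snap("wrist","w5"); print(rects(W,p,.08,.096,(.5,.75,-.1,.25)))
    p,d,W=snap("top","t3"); print(rects(W,p,.08,.096,(.5,.75,-.1,.25)))
print(manip.current_time())
```

```text
-0.12 f [-0.3  0.6] 1.3 tq [ 0.   -0.01 -0.01] 50.5
-0.11 f [ 0.6 -0.5] 1.6 tq [ 0.07 -0.07 -0.03] 50.6
-0.102 f [ 1.  -0.9] 1.6 tq [ 0.01 -0.05  0.04] 50.9
-0.097 f [0.2 1.1] -0.1 tq [-0.03 -0.1   0.03] 50.5
-0.092 f [-0.1  0.3] 0.8 tq [ 0.   -0.03  0.02] 50.6
-0.087 f [-0.   0.4] 1.0 tq [-0.02  0.    0.03] 50.4
-0.08 f [ 1.  -0.2] 3.2 tq [-0.03 -0.23  0.03] 50.8
-0.06 f [ 0.8 -0. ] 2.4 tq [-0.03 -0.14 -0.02] 50.5
-0.04 f [ 0.2 -0.4] 1.5 tq [ 0.03 -0.07  0.04] 50.6
-0.022 f [0.3 0.7] 1.0 tq [-0.04 -0.09  0.04] 50.8
True 30.775
[(-0.061, np.float64(0.0)), (-0.058, np.float64(-0.1)), (-0.055, np.float64(0.2)), (-0.052, np.float64(-0.6)), (-0.049, np.float64(0.2)), (-0.046, np.float64(-0.3)), (-0.043, np.float64(-0.7)), (-0.04, np.float64(-1.2)), (-0.037, np.float64(-0.2)), (-0.034, np.float64(0.2)), (-0.031, np.float64(-0.7)), (-0.028, np.float64(-1.5)), (-0.025, np.float64(0.3)), (-0.022, np.float64(-5.3)), (-0.019, np.float64(-18.0))]
[(604, -23, 46, 38, -4.7, 90, np.int32(613)), (621, 154, 51, 24, -4.4, 90, np.int32(390)), (696, 58, 23, 15, -4.8, 91, np.int32(96))]
[(690, 149, 48, 25, -4.9, 90, np.int32(182)), (684, 59, 52, 48, 85.2, 90, np.int32(308)), (677, -29, 49, 39, -3.6, 90, np.int32(266)), (621, 40, 66, 17, 9.0, 89, np.int32(117)), (613, -24, 67, 38, -4.4, 90, np.int32(404))]
38.575
```

View pics/w5.png

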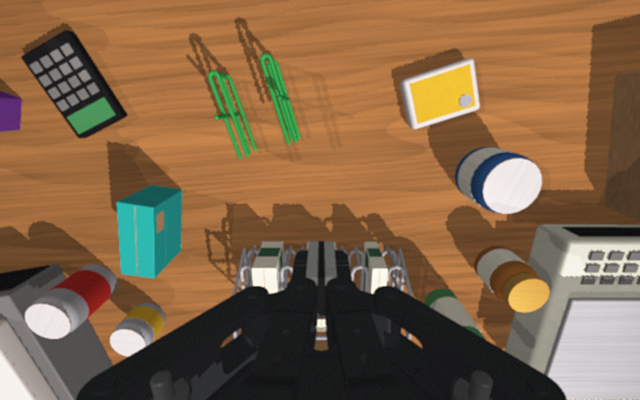

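The hand hides the wide lane in this view. I'll move aside for a final check from the top camera.

Run:
```python
from h import *
manip.move_ptp([.137,.533,.25],rot(np.radians(-15)))
manip.dwell(.3)
p,d,W=snap("top","t4")
for r in rects(W,p,.08,.096,(.5,.75,-.1,.25)):
    print(r,"xr range",np.round(np.array(w2r(r[0]/1e3,r[1]/1e3))-[XM,LY['wide']],3))
p0=cv2.imread("pics/top0.png")[:,:,::-1]; df=np.abs(p.astype(int)-p0).max(2)>60
n,l,st,_=cv2.connectedComponentsWithStats(df.astype(np.uint8)); print([s[:].tolist() for s in st[1:] if s[4]>25])
q=p[100:230,130:490,::-1]; cv2.imwrite("pics/t4c.png",cv2.resize(q,None,fx=2.2,fy=2.2,interpolation=cv2.INTER_CUBIC)); print(manip.current_time())
```

```text
(691, 148, 48, 25, -3.9, 90, np.int32(178)) xr range [0.086 0.088]
(684, 59, 52, 49, 86.6, 90, np.int32(370)) xr range [ 0.086 -0.001]
(676, -29, 47, 39, -3.4, 90, np.int32(268)) xr range [ 0.085 -0.09 ]
(627, 154, 68, 25, -4.4, 90, np.int32(262)) xr range [0.022 0.089]
(621, 64, 67, 52, -4.6, 90, np.int32(554)) xr range [ 0.023 -0.001]
(613, -24, 68, 38, -4.4, 90, np.int32(406)) xr range [ 0.022 -0.09 ]
[[247, 127, 11, 16, 135], [277, 131, 24, 17, 303], [241, 144, 14, 29, 250], [272, 147, 12, 46, 275], [285, 149, 12, 28, 225], [440, 196, 42, 53, 1093], [434, 209, 23, 42, 179], [460, 263, 28, 11, 134], [0, 361, 23, 8, 114], [9, 369, 37, 27, 550], [10, 372, 5, 9, 34]]
40.8917
```

View pics/t4c.png

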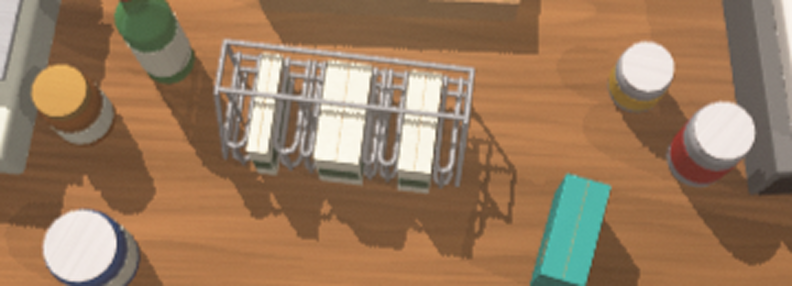

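All three fronts line up: slim at (265,160), thick at (345,170) and mid at (415,180). There is one unexplained difference patch at px (474,268) near the purple box, which I'll check before handing in.

Run:
```python
from h import *
d0=np.load("pics/top0.npy"); z=np.load("pics/t4.npz"); d=z["d"]; p=z["p"]; p0=cv2.imread("pics/top0.png")[:,:,::-1]
df=(np.abs(d-d0)>.012)&(d>0)&(d0>0); n,l,st,_=cv2.connectedComponentsWithStats(df.astype(np.uint8)); print([s.tolist() for s in st[1:] if s[4]>15])
print(p0[268,462:490:6].tolist(),p[268,462:490:6].tolist())
for q in (p0.copy(),p):
    h=cv2.cvtColor(q,cv2.COLOR_RGB2HSV); m=(h[...,0]>125)&(h[...,0]<155)&(h[...,1]>90); m[:250]=0; print(m.sum(),np.argwhere(m).mean(0))
```

```text
[[306, 1, 8, 6, 17], [576, 3, 10, 10, 25], [569, 41, 7, 8, 18], [247, 124, 13, 19, 191], [277, 128, 23, 20, 375], [242, 144, 15, 36, 380], [257, 146, 4, 20, 23], [272, 148, 25, 52, 661], [432, 196, 50, 57, 1540], [0, 361, 46, 35, 842]]
[[115, 80, 54], [114, 78, 53], [116, 79, 53], [114, 78, 52], [132, 91, 59]] [[175, 118, 74], [176, 119, 75], [176, 119, 75], [177, 119, 74], [176, 119, 74]]
1515 [299.71749175 487.6019802 ]
1505 [299.79401993 487.62524917]
```

That patch was only a shadow that went away: depth is unchanged there and the purple box hasn't moved. Handing in.

```bash
python3 -c "
from bench import manip
manip.sign_off(); print(manip.current_time())"
```

```text
the job is handed in; nothing more can be done
the job is handed in; nothing more can be done
```

Both cartons are in their lanes and pushed home, and the job is handed in. The robot's clock read 40.9 s just before, against the 72 s limit. I drew the slim carton out of the widest lane and slid it into the slim lane. Then I carried the thick carton over the turquoise box and slid it into the widest lane.

- **Fit:** Neither carton met noticeable resistance going in. Each push met the back stop at the expected depth, with about 18 N at the end.
- **Final position:** The last top view shows all three carton fronts in line, about 10 mm out of the mouth. Lane offsets are within about 1 mm, tops are at 90 mm and yaw matches the rack, so they stand upright.
- **Surroundings:** Comparing colour and depth with the first picture, only the two moved cartons and the arm changed on the counter. The middle carton, the things around and the look-alikes are where they were. One patch near the purple box turned out to be the thick carton's vanished shadow.
- **Unclear check:** The wrist view right after the last push was blocked by the hand, so I repeated that check with the top camera. No other check failed or disagreed.

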